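Line up porous cells by height between lamp and screen

TASK

For the shadow demonstration, line up the four clay cells on the ringed marks of the display board in order of height, the shortest on the mark next to the lamp and the tallest on the mark next to the white screen. Stand one cell centred on each mark, mouth up, and never let a cell tip over on the way.

Things in the scene. Friction and masses are not known exactly. Their poses are not given: they have to be found in the camera images.
- cell_a_center (a point): the shortest of the four loose terracotta porous cells: a plain straight-sided round clay cup, open at the top, outer diameter 35 mm, height 36 mm, wall 4 mm; it stands upright, mouth up, among small clutter in the near half of the table. The point is its centre: on its axis, 18 mm above its underside; z is its axis, up
- cell_b_center (a point): the second shortest of the four loose terracotta porous cells: a plain straight-sided round clay cup, open at the top, outer diameter 42 mm, height 46 mm, wall 4 mm; it stands upright, mouth up, among small clutter in the near half of the table. The point is its centre: on its axis, 23 mm above its underside; z is its axis, up
- cell_c_center (a point): the second tallest of the four loose terracotta porous cells: a plain straight-sided round clay cup, open at the top, outer diameter 49 mm, height 56 mm, wall 4 mm; it stands upright, mouth up, among small clutter in the near half of the table. The point is its centre: on its axis, 28 mm above its underside; z is its axis, up
- cell_d_center (a point): the tallest of the four loose terracotta porous cells: a plain straight-sided round clay cup, open at the top, outer diameter 56 mm, height 66 mm, wall 4 mm; it stands upright, mouth up, among small clutter in the near half of the table. The point is its centre: on its axis, 33 mm above its underside; z is its axis, up
- mark_a: one of four identical round white marks with a dark ring (68 mm across, flat, printed) and a small cross, in a straight row on the display board, spaced 85 mm. The board is grey, 95 x 375 mm, 6 mm thick, fixed to the table. Origin at the mark's centre on the board's top face, 6 mm above the table; y runs along the row, x across it, z up. The order along the row is mark_a, mark_b, mark_c, mark_d
- mark_b: one of four identical round white marks with a dark ring (68 mm across, flat, printed) and a small cross, in a straight row on the display board, spaced 85 mm. The board is grey, 95 x 375 mm, 6 mm thick, fixed to the table. Origin at the mark's centre on the board's top face, 6 mm above the table; y runs along the row, x across it, z up. The order along the row is mark_a, mark_b, mark_c, mark_d
- mark_c: one of four identical round white marks with a dark ring (68 mm across, flat, printed) and a small cross, in a straight row on the display board, spaced 85 mm. The board is grey, 95 x 375 mm, 6 mm thick, fixed to the table. Origin at the mark's centre on the board's top face, 6 mm above the table; y runs along the row, x across it, z up. The order along the row is mark_a, mark_b, mark_c, mark_d
- mark_d: one of four identical round white marks with a dark ring (68 mm across, flat, printed) and a small cross, in a straight row on the display board, spaced 85 mm. The board is grey, 95 x 375 mm, 6 mm thick, fixed to the table. Origin at the mark's centre on the board's top face, 6 mm above the table; y runs along the row, x across it, z up. The order along the row is mark_a, mark_b, mark_c, mark_d
- lamp: small table lamp, fixed: black round foot 56 mm across, white holder, round pale bulb, 95 mm tall in all; it stands on the table at one end of the row, in line with it, 94.5 mm from the end mark's centre; which end varies. Origin at the centre of its underside, on the table
- screen: white upright screen card, fixed, 100 mm wide across the row, 4 mm thick, 120 mm tall, on a small black foot; it stands on the table at the other end of the row from the lamp, 94.5 mm from the end mark's centre. Origin at the centre of its underside, on the table; x runs along its width, across the row

How it is judged:
At the end, for the whole second after the job is handed in: From the lamp's end of the row to the screen's end the four cells stand on the four marks in order of height, shortest next to the lamp, each with its axis within 12 mm of its mark's centre, standing on the board (height within 5 mm), upright within 0.1 rad, released and at rest (under 20 mm/s) (((horizontal distance between lamp and mark_a below 0.15 m and horizontal distance between cell_a_center and mark_a below 0.012 m and horizontal distance between cell_b_center and mark_b below 0.012 m and horizontal distance between cell_c_center and mark_c below 0.012 m and horizontal distance between cell_d_center and mark_d below 0.012 m) or (horizontal distance between lamp and mark_d below 0.15 m and horizontal distance between cell_a_center and mark_d below 0.012 m and horizontal distance between cell_b_center and mark_c below 0.012 m and horizontal distance between cell_c_center and mark_b below 0.012 m and horizontal distance between cell_d_center and mark_a below 0.012 m)) and height (world z) of cell_a_center between 0.019 and 0.029 m and angle between each of cell_a_center, cell_b_center, cell_c_center, cell_d_center's own z axis and vertical below 0.1 rad and linear speed of each of cell_a, cell_b, cell_c, cell_d below 0.02 m/s and height (world z) of cell_b_center between 0.024 and 0.034 m and height (world z) of cell_c_center between 0.029 and 0.039 m and height (world z) of cell_d_center between 0.034 and 0.044 m); the robot touches nothing.
It fails at once if a cell is tipped over (more than 0.7 rad from upright) (angle between any of cell_a_center, cell_b_center, cell_c_center, cell_d_center's own z axis and vertical above 0.7 rad).
It also fails if it takes over 118 s, if anything falls off the work surface, if the arm or the gripper's body presses on something with over 40 N, if the wrist force passes 120 N, or if a joint passes its speed limit or range.

ROBOT

A 6-joint arm with a two-finger parallel gripper is mounted at the origin on the work surface. World frame = base frame: x ahead of the robot, y to its left, z up, the work surface at z = 0. Lengths are in m, angles in rad, forces in N, time in s.
With the tool pointing down it reaches from about 0.275 to 0.875 m from the base axis. Payload 12.5 kg.
Tool frame: the origin (TCP) lies at the very end of the fingers, on their centre line; the grasp point (between the pads) lies 19 mm behind it; x points along the fingers, y is the direction in which the jaws open and shut, and the axes are right-handed (so a half turn about x gives the same grasp; the last joint's range is limited). The gripper opens to 85 mm and grips with 20 to 120 N. Pads are 22 mm wide; open, the fingers measure 114 mm over their backs; the gripper's body (76 mm by 85 mm) begins 54 mm behind the grasp point. The pads swing forward as they close: fully open they stand 13 mm farther back than shut.
Start: joints at [1.112, 0.351, 1.652, -0, 1.139, -0.085], TCP at [0.201, 0.512, 0.231] pointing down, gripper open.
Joint ranges: [-2.75, 2.75], [-0.79, 2.1], [0.01, 2.65], [-1.57, 4.71], [0.07, 3.14], [-2.87, 2.87]. Speed limits (rad/s): [2.22, 2.22, 2.79, 3.14, 3.14, 3.14].

INTERFACE

Orientations are given as a 3x3 rotation matrix whose columns are the frame's x, y, z axes.
In Python, from bench import manip gives the robot as it stands. Calls block until the motion is done:
- manip.move_ptp(position, orientation): joint-space move of the TCP to a pose.
- manip.move_l(position, attitude=None, max_speed=0.15): straight line of the TCP; attitude=None keeps the orientation; max_speed is the mean speed in m/s.
- manip.move_j(angles): joint-space move.
- manip.set_gripper(opening, effort=None): opening from 0.0 (shut) to 1.0 (fully open); effort is the grip in N (None keeps the last); returns when the fingers have stopped.
- manip.dwell(seconds).
- manip.inverse_kinematics(position, orientation): joint angles nearest the present ones, or None.
- manip.grab_frame(name): name is "side" or "top"; returns (picture, depth): 420x560x3 uint8, red, green, blue; 420x560 float32, m along the optical axis (not along the pixel's ray), 0 where there is no reading.
- manip.get_calibration(name): a dict with "camera_matrix" (3x3 intrinsics, pixels), "R" (3x3) and "t" (3): a world point X has camera coordinates R X + t. Camera axes: x right, y down, z forward; pixel columns grow to the right and rows downward; lengths in m; the calibration is good to about 2 mm. A picture is of the moment at which its call begins. get_calibration takes no time and is no camera call.
A pose or a line that the arm cannot do raises manip.Unreachable and nothing moves.
- manip.sign_off(): hands the job in, once; it reports no verdict.
Trained networks look in the newest picture that a camera, given by its name, has taken for a name from the list of things; names that differ only in an ending like _2 or _b are one class to them, and where a whole thing is asked for, a point or a joint stands for the part that bears it (a point fixed in the world has none). Each returns a list of dicts, best first, with "confidence" (0 to 1); they miss things now and then, are a little off and sometimes report something else, mostly with a low value. They report only what shows in the picture. A call takes as long as a camera call.
- manip.look_for(camera, name): "at" ([x, y, z] in m, in world coordinates, good to about 4 mm: the middle of the surface that is visible of it).
Readings, each from a call of its own:
- manip.current_time(): time.
- manip.current_qpos(): joint angles.
- manip.current_joint_vel(): joint speeds.
- manip.current_joint_torque(): joint torques, N m.
- manip.current_ee_pos(): TCP position.
- manip.current_tcp_rot(): TCP orientation.
- manip.current_force(): force on the tool from outside, world axes, zero at the start.
- manip.current_ft_torque(): the same for the moment, N m.
- manip.current_grip_width(): opening from 0.0 (shut) to 1.0 (fully open).
Only numpy, scipy, OpenCV 4.12 (cv2) and the standard library are available. Lean on these libraries where they do the work, as an engineer would, in place of code of your own. Each camera call takes 0.05 s, during which the arm holds its last target. There are 200 camera calls.

## Working session

There is one attempt and no reset: what is moved stays moved. The work goes in short steps, each a Python script; the robot and the scene stay as the last script left them, time stands still between calls to the robot, and variables do not carry over. Pictures are saved under pics/ and viewed, about 12 in all and at most 16, crops included, and the job is handed in when it is done.

```bash
mkdir -p pics; ls; python3 - <<'E'
from bench import manip
import cv2,numpy as np
for c in("top","side"):
    p,d=manip.grab_frame(c); cv2.imwrite(f"pics/{c}0.png",p[:,:,::-1]); np.save(f"pics/{c}0d.npy",d)
    k=manip.get_calibration(c); print(c,k["camera_matrix"].tolist(),(-k["R"].T@k["t"]).round(3),k["R"].round(3).tolist())
    for n in("cell_a_center","mark_a","lamp","screen"):
        print(n,[(np.round(r["at"],3).tolist(),round(r["confidence"],2)) for r in manip.look_for(c,n)])
print(manip.current_time())
E
```

```text
pics
top [[468.31971307861033, 0.0, 278.1502140489696], [0.0, 468.31971307861033, 205.961221133365], [0.0, 0.0, 1.0]] [ 0.329 -0.001  0.978] [[-0.003, -1.0, -0.003], [-0.978, 0.003, -0.207], [0.207, 0.003, -0.978]]
cell_a_center [([0.484, -0.097, 0.02], 0.78)]
mark_a [([0.63, 0.063, 0.008], 0.69), ([0.644, 0.142, 0.008], 0.69), ([0.625, -0.024, 0.01], 0.68), ([0.619, -0.108, 0.005], 0.6)]
lamp [([0.637, 0.234, 0.068], 0.9)]
screen [([0.607, -0.199, 0.06], 0.64)]
side [[455.34344211116155, 0.0, 280.4052163585728], [0.0, 455.34344211116155, 208.57474310517748], [0.0, 0.0, 1.0]] [ 0.197 -0.676  0.547] [[0.879, -0.477, -0.014], [-0.264, -0.463, -0.846], [0.397, 0.747, -0.533]]
cell_a_center [([0.485, -0.101, 0.025], 0.6)]
mark_a [([0.608, -0.1, 0.003], 0.9), ([0.635, 0.064, 0.009], 0.88), ([0.624, -0.026, 0.004], 0.62), ([0.643, 0.144, 0.008], 0.51)]
lamp [([0.642, 0.222, 0.039], 0.58)]
screen [([0.604, -0.201, 0.063], 0.78), ([0.627, -0.026, 0.007], 0.19)]
0.5
```

View pics/top0.png

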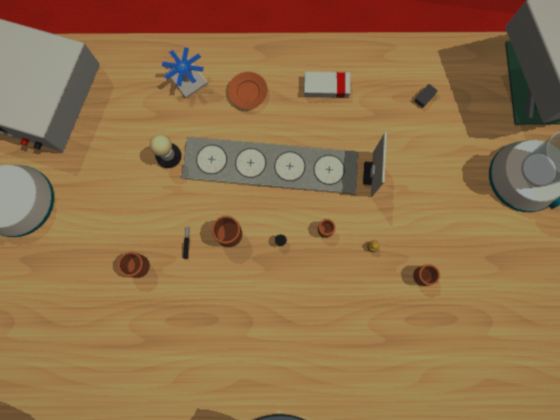

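View pics/side0.png

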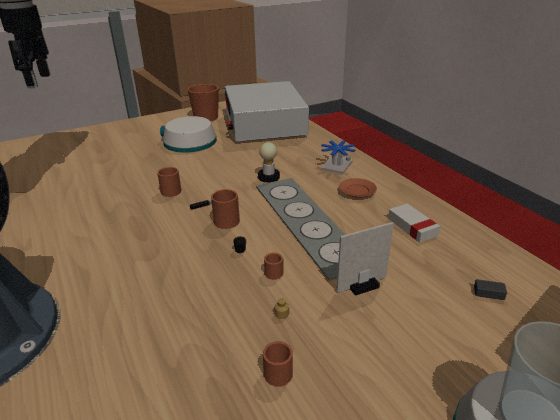

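The cells in the top picture are at (327,228) a, (427,275) b, (131,265) c and (228,231) d. The lamp is at the left (+y) end and the screen is at the right. The marks are at about (211,159), (250,162), (290,166) and (329,170). Next I'll measure precisely.

```bash
cat > vis.py <<'E'
import cv2,numpy as np
from scipy.optimize import least_squares
from bench import manip
K=manip.get_calibration("top"); M,R,T=K["camera_matrix"],K["R"],K["t"]
H={'a':.036,'b':.046,'c':.056,'d':.066}; D={'a':.035,'b':.042,'c':.049,'d':.056}
def cloud(d):
    v,u=np.mgrid[:d.shape[0],:d.shape[1]]
    ray=np.stack([(u-M[0,2])/M[0,0],(v-M[1,2])/M[1,1],np.ones_like(d)],-1)
    return (ray*d[...,None]-T)@R
def onplane(uv,z):
    r=R.T@np.array([(uv[0]-M[0,2])/M[0,0],(uv[1]-M[1,2])/M[1,1],1]); c=-R.T@T
    return c+r*(z-c[2])/r[2]
def cells(p,d):
    hsv=cv2.cvtColor(p,cv2.COLOR_RGB2HSV); P=cloud(d)
    m=(((hsv[...,0]<9)|(hsv[...,0]>172))&(hsv[...,1]>110)&(d>0)&(P[...,2]>-.01)&(P[...,2]<.09)&(P[...,0]<.72)&(P[...,0]>.25)).astype(np.uint8)
    n,l,s,c=cv2.connectedComponentsWithStats(cv2.morphologyEx(m,cv2.MORPH_CLOSE,np.ones((3,3))))
    out=[]
    for i in range(1,n):
        if s[i,4]<80: continue
        q=P[(l==i)&(m>0)]; top=np.percentile(q[:,2],95); rim=q[q[:,2]>top-.006]
        f=lambda x:np.hypot(rim[:,0]-x[0],rim[:,1]-x[1])-x[2]
        x=least_squares(f,[*rim[:,:2].mean(0),.02],loss='soft_l1',f_scale=.002).x
        out.append((x[0],x[1],top,2*x[2]+.004,s[i,4],c[i].round()))
    return out
E
python3 - <<'E'
from vis import *
p=cv2.imread("pics/top0.png")[:,:,::-1].copy(); d=np.load("pics/top0d.npy")
for o in cells(p,d): print("x %.4f y %.4f top %.3f dia %.3f"%o[:4],o[4:])
g=cv2.cvtColor(p,cv2.COLOR_RGB2GRAY)
P=cloud(d)
for s in [(211,159),(250,162),(290,166),(329,170)]:
    w=g[s[1]-17:s[1]+18,s[0]-17:s[0]+18]; t,_=cv2.threshold(w,0,255,cv2.THRESH_OTSU)
    b=cv2.morphologyEx((w>t).astype(np.uint8),cv2.MORPH_CLOSE,np.ones((5,5)))
    n,l,st,c=cv2.connectedComponentsWithStats(b,connectivity=4); i=l[20,22] or 1+np.argmax(st[1:,4])
    cnt=max(cv2.findContours((l==i).astype(np.uint8),0,1)[0],key=len)
    (eu,ev),ax,_=cv2.fitEllipse(cnt)
    print(onplane((eu+s[0]-17,ev+s[1]-17),.006).round(4),np.round(ax,1),P[int(s[1]),int(s[0]),2].round(4))
E
```

```text
[0.6403 0.146  0.006 ] [25.6 27.1] 0.0097
[0.6321 0.0613 0.006 ] [25.4 27.2] 0.0064
[ 0.6241 -0.0233  0.006 ] [25.8 27.2] 0.0033
[ 0.6163 -0.1078  0.006 ] [26.2 27.4] 0.007
```

Marks are collinear and 85 mm apart. My cell mask found nothing, so I'll check the colours.

```bash
python3 - <<'E'
from vis import *
p=cv2.imread("pics/top0.png")[:,:,::-1].copy(); d=np.load("pics/top0d.npy")
h=cv2.cvtColor(p,cv2.COLOR_RGB2HSV);P=cloud(d)
for u,v in[(327,228),(427,275),(131,265),(228,231),(228,219),(240,231),(300,300)]: print(h[v,u],d[v,u],P[v,u].round(3))
E
sed -i 's/<9)|(hsv\[...,0\]>172))&(hsv\[...,1\]>110)/<10)|(hsv[...,0]>170))\&(hsv[...,1]>90)/; s/<80: continue/<60: continue/' vis.py
python3 - <<'E'
from vis import *
p=cv2.imread("pics/top0.png")[:,:,::-1].copy(); d=np.load("pics/top0d.npy")
for o in cells(p,d): print("x %.4f y %.4f top %.3f dia %.3f"%o[:4],o[4:])
E
```

```text
[ 10 172  80] 0.9846789 [ 0.488 -0.101  0.004]
[ 10 171  79] 0.96448135 [ 0.39  -0.305  0.004]
[ 10 177 128] 0.96891004 [0.412 0.306 0.005]
[ 10 169  80] 0.98446226 [0.483 0.107 0.004]
[  9 159  56] 0.9545989 [0.502 0.103 0.039]
[ 10 171  82] 0.9270252 [0.474 0.077 0.061]
[ 17 135 163] 0.95772386 [ 0.34  -0.043  0.001]
x 0.4766 y 0.1034 top 0.057 dia 0.055 (np.int32(146), array([227., 229.]))
x 0.4102 y 0.2911 top 0.046 dia 0.047 (np.int32(78), array([127., 263.]))
x 0.4092 y 0.2926 top 0.054 dia 0.052 (np.int32(79), array([142., 266.]))
x 0.3891 y -0.2975 top 0.039 dia 0.036 (np.int32(98), array([431., 274.]))
```

```bash
sed -i 's/<10)|/<14)|/; s/>90)/>130)/' vis.py
python3 - <<'E'
from vis import *
p=cv2.imread("pics/top0.png")[:,:,::-1].copy(); d=np.load("pics/top0d.npy")
for o in cells(p,d): print("x %.4f y %.4f top %.3f dia %.3f"%o[:4],o[4:])
v=p.copy()
cv2.imwrite("pics/z.png",cv2.resize(np.hstack([v[c[1]-25:c[1]+25,c[0]-25:c[0]+25,::-1] for c in[(327,228),(427,275),(131,265),(228,231)]]),None,fx=4,fy=4,interpolation=cv2.INTER_CUBIC))
E
```

```text
x 0.4771 y 0.1044 top 0.067 dia 0.055 (np.int32(722), array([226., 231.]))
x 0.4860 y -0.0977 top 0.038 dia 0.034 (np.int32(246), array([326., 228.]))
x 0.4107 y 0.2916 top 0.057 dia 0.048 (np.int32(648), array([133., 265.]))
x 0.3890 y -0.2959 top 0.047 dia 0.041 (np.int32(454), array([426., 275.]))
```

View pics/z.png

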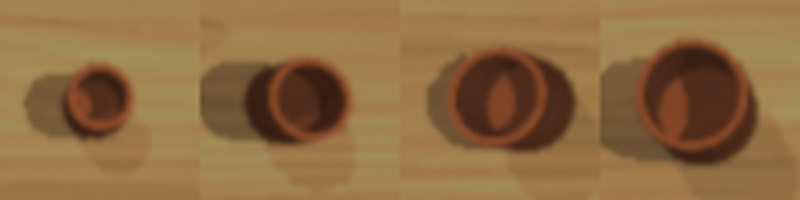

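The crop shows four upright cells, and the measured heights and diameters match a, b, c and d. I'll move a first and check it.

```bash
cat > act.py <<'E'
from vis import *
cell={'a':(.4860,-.0977),'b':(.3890,-.2959),'c':(.4107,.2916),'d':(.4771,.1044)}
mark={'a':(.6403,.1460),'b':(.6321,.0613),'c':(.6241,-.0233),'d':(.6163,-.1078)}
tz={'a':.005,'b':.010,'c':.016,'d':.024}   # TCP above the underside
across=np.array([.9955,-.0945,0])
def ori(xy,z):
    X=np.array([0,0,-1.]); q=manip.current_qpos(); best=None
    for s in(1,-1):
        Y=s*across; O=np.column_stack([X,Y,np.cross(X,Y)])
        k=manip.inverse_kinematics([*xy,z],O)
        if k is not None and (best is None or abs(k[5])<best[0]): best=(abs(k[5]),O)
    return best[1]
def pick(n,Z=.21):
    xy=cell[n]; O=ori(xy,Z); manip.set_gripper(1.0)
    manip.move_ptp([*xy,Z],O); manip.move_l([*xy,tz[n]],max_speed=.12)
    manip.set_gripper(0.0,effort=30); manip.move_l([*xy,Z])
    print(n,"t",manip.current_time(),"width mm",85*manip.current_grip_width(),"F",np.round(manip.current_force(),1))
def place(n,Z=.21):
    xy=mark[n]; O=ori(xy,Z); manip.move_ptp([*xy,Z],O)
    manip.move_l([*xy,.04+tz[n]]); manip.move_l([*xy,.0075+tz[n]],max_speed=.04)
    print("F at board",np.round(manip.current_force(),1))
    manip.set_gripper(1.0); manip.dwell(.2); manip.move_l([*xy,Z],max_speed=.12)
    print("t",manip.current_time())
E
python3 - <<'E'
from act import *
for n in 'abcd': print(n,[None if (k:=manip.inverse_kinematics([*xy,z],ori(xy,z))) is None else np.round(k,2).tolist() for xy in(cell[n],mark[n]) for z in(.21,tz[n])])
pick('a')
p,d=manip.grab_frame("side"); cv2.imwrite("pics/s1.png",p[:,:,::-1])
E
```

```text
a [[-0.29, 0.28, 1.81, -0.0, 1.05, -0.2], [-0.29, 0.62, 1.93, -0.0, 0.59, -0.2], [0.15, 0.57, 1.37, -0.0, 1.2, 0.25], [0.15, 0.82, 1.48, -0.0, 0.84, 0.25]]
b [[-0.75, 0.27, 1.83, -0.0, 1.05, -0.65], [-0.75, 0.6, 1.95, -0.0, 0.59, -0.65], [0.02, 0.53, 1.44, -0.0, 1.18, 0.12], [0.02, 0.78, 1.55, -0.0, 0.81, 0.12]]
c [[0.52, 0.29, 1.79, -0.0, 1.06, 0.62], [0.52, 0.61, 1.91, -0.0, 0.63, 0.62], [-0.11, 0.51, 1.47, -0.0, 1.17, -0.02], [-0.11, 0.76, 1.58, -0.0, 0.81, -0.02]]
d [[0.12, 0.26, 1.83, -0.0, 1.05, 0.21], [0.12, 0.57, 1.95, -0.0, 0.62, 0.21], [-0.25, 0.51, 1.47, -0.0, 1.17, -0.15], [-0.25, 0.75, 1.57, -0.0, 0.82, -0.15]]
a t 7.0 width mm 34.50235075287854 F [-0.   0.4 -1.1]
```

View pics/s1.png

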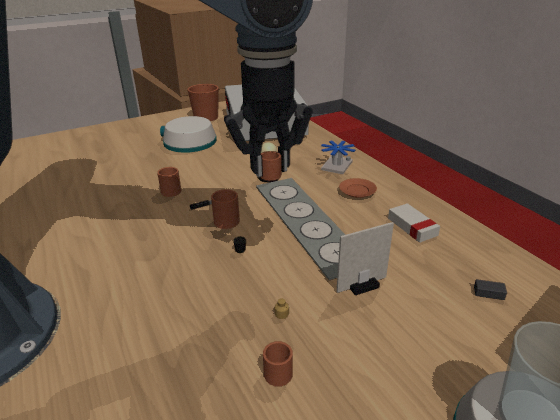

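Cell a is held level at (268,165) and its width matches. I'll place it, then carry on with b.

```bash
python3 - <<'E'
from act import *
place('a'); pick('b')
p,d=manip.grab_frame("top"); cv2.imwrite("pics/t2.png",p[:,:,::-1])
for o in cells(p,d): print("x %.4f y %.4f top %.3f dia %.3f"%o[:4],o[4:])
E
```

```text
F at board [ 0.6 -0.1  0.5]
t 12.9167
b t 18.75 width mm 41.479925179679064 F [-0.6 -0.4 -1.5]
x 0.6396 y 0.1452 top 0.043 dia 0.034 (np.int32(243), array([210., 156.]))
x 0.4771 y 0.1044 top 0.067 dia 0.055 (np.int32(720), array([226., 231.]))
x 0.4108 y 0.2917 top 0.057 dia 0.048 (np.int32(649), array([133., 265.]))
```

View pics/t2.png

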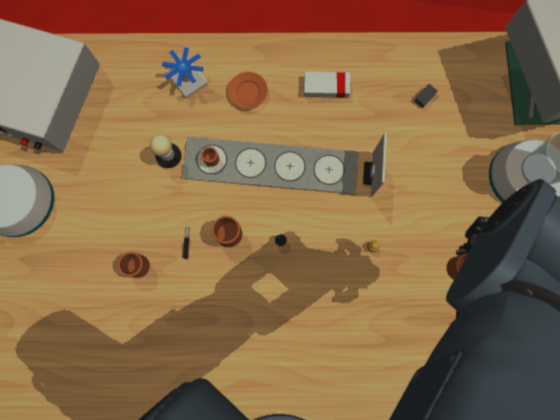

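Cell a stands on its mark, about 1 mm off, at (210,157). Now the rest.

```bash
python3 - <<'E'
from act import *
place('b'); pick('c'); place('c'); pick('d'); place('d')
manip.move_ptp([.35,.25,.3],manip.current_tcp_rot())
p,d=manip.grab_frame("top"); cv2.imwrite("pics/t3.png",p[:,:,::-1])
for o in cells(p,d): print("x %.4f y %.4f top %.3f dia %.3f"%o[:4],o[4:])
p,d=manip.grab_frame("side"); cv2.imwrite("pics/s3.png",p[:,:,::-1]); print(manip.current_time())
E
```

```text
F at board [ 0.6 -0.3  0.2]
t 25.0333
c t 30.1083 width mm 47.76358761645542 F [-0.8 -0.8 -1.4]
F at board [-0.1  0.2 -1.6]
t 36.0333
d t 40.525 width mm 55.497747956869446 F [ 0.6 -0.6 -2.4]
F at board [ 0.3 -0.3 -1.7]
t 45.8583
x 0.6398 y 0.1452 top 0.044 dia 0.034 (np.int32(242), array([210., 156.]))
x 0.6314 y 0.0603 top 0.053 dia 0.041 (np.int32(361), array([249., 158.]))
x 0.6235 y -0.0222 top 0.063 dia 0.048 (np.int32(523), array([289., 161.]))
x 0.6158 y -0.1074 top 0.073 dia 0.055 (np.int32(728), array([330., 164.]))
47.625
```

View pics/s3.png

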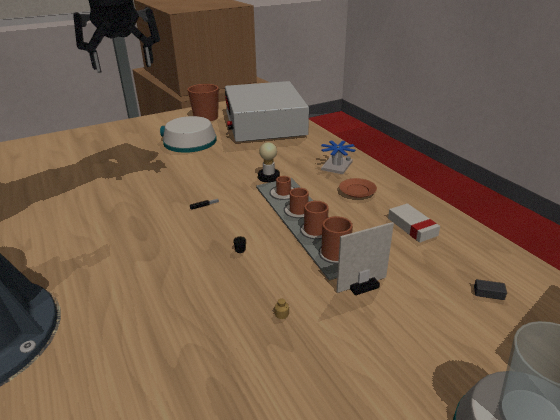

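All four cells stand upright in order, from the short one by the lamp (283,186) to the tall one by the screen (337,240). Each is within about 1.5 mm of its mark. The arm is clear.

```bash
python3 -c "
from bench import manip
manip.sign_off()"
```

```text
the job is handed in; nothing more can be done
```

I placed all four clay cells on the marks in height order, with the shortest next to the lamp and the tallest next to the screen, and handed the job in. The robot clock read about 48 s of the allowed 118 s.

My last top-camera measurement put each cell within about 1.5 mm of its mark. Rim heights were 44, 53, 63 and 73 mm, against an expected 42, 52, 62 and 72 mm. In the side picture all four stood upright with the arm clear. I did not compute tilt or speed as numbers. No check failed; my first colour mask found no cells and was retuned before anything moved.

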